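# Turn and seat the pitcher-rinser grille

### The arm

A 6-joint arm with a two-finger parallel gripper is mounted at the origin on the work surface. World frame = base frame: x ahead of the robot, y to its left, z up, the work surface at z = 0. Lengths are in m, angles in degrees, forces in N, time in s.
With the tool pointing down it reaches from about 0.225 to 0.875 m from the base axis. Payload 3.4 kg.
Tool frame: the origin (TCP) lies on the centre line of the jaws, within the pads' length; the fingertips stand 14 mm ahead of it and the grasp point (between the pads) lies 5 mm behind it; z points along the fingers, y is the line along which they close (so a half turn about z gives the same grasp; the last joint's range is limited). The gripper opens to 85 mm and grips with 20 to 120 N. Pads are 22 mm wide; open, the fingers measure 114 mm over their backs; the gripper's body (76 mm by 85 mm) begins 54 mm behind the grasp point. The pads swing forward as they close: fully open they stand 13 mm farther back than shut.
Start: joints at [59.129, 15.808, 86.224, -0, 77.962, -6.933], TCP at [0.233, 0.526, 0.245] pointing down, gripper open.
Joint ranges: [-165.64, 165.64], [-43.16, 119.46], [12.63, 154.43], [-67.54, 247.53], [6.08, 155.33], [-154.97, 154.97]. Speed limits (degrees/s): [147.25, 147.25, 180, 180, 180, 180].

### API

Orientations are given as a 3x3 rotation matrix whose columns are the frame's x, y, z axes.
In Python, from workcell import status, eyes, job gives the robot as it stands. The module is installed in compiled form; this text tells all that it offers.
- The arm moves only by the tool arm_command, never from a script. Its argument "targets" is a list of rows, each a list of 2 entries, a list of its own where there are three numbers: the shift along the tool's x, y, z in m, then the turn about the tool's z in rad. In form: [[[dx, dy, dz], turn], ...]. A call has exactly 10 rows; each row shifts and turns the commanded pose from where the row before left it, along the tool's axes as they then stand; what a row does not reach is not made up. A row lasts 1/12 s, in which the tool goes at most 41.7 mm and 7.16 degrees, less where a joint would pass 70% of its speed; a pose out of reach is approached as far as the arm can. A call with a gripper value outside its range is refused whole. "fingers" is the opening, from 0 (shut) to 1 (fully open), set as the call begins (left out, the last holds). The fingers move at their own pace and stop on an object; "squeeze" is the grip in N (left out, the last holds). Time passes only in rows, so rows that do not move let the fingers close, or fill a call up. It gives the time, the measured TCP pose, the force, the opening and the grip force at its end, in the units of the state.
- status.read_state(): the state, without advancing time (a new reading comes with each control period).
- eyes.camera(name): name is "scene" or "top" or "wrist"; returns a dict with "pixels" (480x640x3 uint8, red, green, blue), "z_map" (480x640 float32, m along the optical axis (not along the pixel's ray), 0 where there is no reading), "mtx" (3x3 intrinsics, pixels), "k1" (the pictures are not rectified: a ray, as slopes to the right and down, at radius r is drawn at 1 + k1 r^2 times it, then the intrinsics apply), "rvec" (rotation vector, rad) and "tvec" (3), from world to camera coordinates, as OpenCV has them. Camera axes: x right, y down, z forward; pixel columns grow to the right and rows downward; lengths in m; the calibration is good to about 2 mm. A picture is of the moment at which its call begins.
- job.close_job(): hands the job in; it is judged then, once.
The state is a dict: "t": time; "joint_pos": joint angles; "qd": joint speeds; "effort": joint torques, N m; "tool_pos": TCP position; "tool_rot": TCP orientation; "wrist_force": force on the tool from outside, world axes, zero at the start; "torque": the same for the moment, N m; "finger_gap": opening from 0.0 (shut) to 1.0 (fully open); "grip_force": force on a finger pad.
Only numpy, scipy, OpenCV 4.12 (cv2) and the standard library are available. Lean on these libraries where they do the work, as an engineer would, in place of code of your own. Each camera call takes 0.05 s, during which the arm holds its last target. There are 200 camera calls.

### The job

The round grille of the pitcher rinser is sitting proud because its notch is not over the locating pin. Push its upright stud sideways with a fingertip, never taking the stud between the fingers and never lifting the grille, to turn the grille until the notch meets the pin beside the square block on the rim; then press the grille down until it is fully home, flush with the rim. Leave the milk pitcher, the cup and the tamper where they stand, and take the hand away at the end.

Things in the scene. Friction and masses are not known exactly. Their poses are not given: they have to be found in the camera images.
- rinser: Low round dark-steel pitcher rinser fixed to the counter: tray 156 mm across, rim top 34 mm above the counter, rim 14 mm wide (opening about 125 mm across). Origin: centre of its underside, on the counter. Its x axis points horizontally from the centre to the locating pin; its z axis is up.
- block (a point): Centre of the top of the square bare-metal block on the rim, just outside the pin: 24 mm (radial) x 18 mm, 66 to 90 mm from the rinser's centre, top 40 mm above the counter. The only projection on the rim.
- nozzle (a point): Top centre of the fixed spray nozzle in the middle of the rinser: 18 mm across, top 53 mm above the counter. The grille turns about it.
- pin (a point): Tip of the fixed upright locating pin: round-ended, 10 mm thick, 53 mm from the rinser's centre along its x axis, tip 35.5 mm above the counter. It hides under the grille's rim until the notch is over it, and keeps the grille from going down anywhere but at the notch.
- notch (a point): Middle of the notch at the grille's top face, 53 mm from its centre: a slot 14 mm wide, open at the rim, inner end 46 mm from the centre. The grille is a steel disc 120 mm across, 6 mm thick, with dark drain slots; its top is 42 mm above the counter while proud, 34 mm when home.
- stud_top (a point): Centre of the top of the grille's upright black stud: 13 mm thick, 22 mm high above the grille's top, 42 mm from the grille's centre, straight opposite the notch; so with the notch on the pin the stud is straight opposite the block. A sideways push of 1 to 2 N on it turns the grille, which stays where it is left.
- grille_centre (a point): Centre of the grille's top face, on the nozzle's axis.
- grille_turn (a joint): Angle of the grille about the vertical (rad), positive counter-clockwise seen from above; 0 when the notch is exactly over the pin (about 0.05 rad either way still goes down, and the round pin end centres it slightly). It starts 0.6 to 2.4, so the short way is clockwise. Runs from -3.1 to 3.1.
- grille (a joint): How far the grille has been pressed down (m): 0 proud, resting over the pin's tip; 0.008 fully home; negative if lifted. A rubber gasket holds it at any height: it goes down under about 3 to 6 N when the notch is on the pin, keeps level wherever it is pressed, and stays down.
- pitcher: Steel milk pitcher, 84 mm across, 100 mm tall, with a handle; bystander. Origin: centre of its underside.
- cup: White ceramic cup, 76 mm across, 58 mm tall; bystander. Origin: centre of its underside.
- tamper: Steel coffee tamper, 58 mm across, 85 mm tall; bystander. Origin: centre of its underside.
There are look-alikes about, which are no part of the job. Several things have the shape of the rinser; the one meant has the colours described above.

How it is judged:
By the outcome, as a careful person would: the job done as asked, in the order asked, and still so for the second after the job is handed in, with the robot touching nothing.
It also fails if it takes over 45 s, if anything falls off the work surface, if the arm or the gripper's body presses on something with over 40 N, if the wrist force passes 120 N, or if a joint passes its speed limit or range.

## Working session

There is one attempt and no reset: what is moved stays moved. The work goes in short steps, Python scripts to look and compute and a tool call to move; the robot and the scene stay as the last step left them, time stands still between calls to the robot, and variables do not carry over. Pictures are saved under pics/ and viewed, at most 10 in all, crops included, and the job is handed in when it is done.

Besides the shell and the picture viewer there is one more tool, called after ">>>" by a JSON object that holds its "op" and its "data". arm_command: Moves the arm, as the interface text tells. Its arguments: {"type":"object","properties":{"targets":{"type":"array"},"fingers":{"type":"number"},"squeeze":{"type":"number"}},"required":["targets"]}

```bash
mkdir -p pics
cat > h.py <<'E'
import numpy as np, cv2
from workcell import status, eyes, job
def cam(n): 
    c=eyes.camera(n); c['R']=cv2.Rodrigues(np.array(c['rvec'],float))[0]; c['t']=np.array(c['tvec'],float).ravel(); return c
def ray(c,u,v):
    K=np.array(c['mtx']); d=np.array([(u-K[0,2])/K[0,0],(v-K[1,2])/K[1,1]]); k=float(np.ravel(c['k1'])[0]); s=d.copy()
    for _ in range(20): s=d/(1+k*(s@s))
    return c['R'].T@np.array([s[0],s[1],1]), -c['R'].T@c['t']
def plane(c,u,v,z):
    d,o=ray(c,u,v); return o+d*(z-o[2])/d[2]
def proj(c,p):
    q=c['R']@np.array(p,float)+c['t']; s=q[:2]/q[2]; s=s*(1+float(np.ravel(c['k1'])[0])*(s@s)); K=np.array(c['mtx']); return [K[0,0]*s[0]+K[0,2],K[1,1]*s[1]+K[1,2]]
def save(c,f): cv2.imwrite('pics/'+f,c['pixels'][:,:,::-1])
E
python3 - <<'E'
from h import *
for n in ('top','scene'):
    c=cam(n); save(c,n+'1.png'); np.savez(n+'1.npz',**c); print(n,-c['R'].T@c['t'],c['R'][2],c['mtx'][0][0],c['k1'])
s=status.read_state(); print(s)
E
```

```text
top [0.44449438 0.02993437 0.85765783] [ 0.16536852 -0.0114184  -0.98616574] 436.4415979423736 -0.007375981454164469
scene [ 1.06854639 -0.11498926  0.56284955] [-0.69160981  0.23398653 -0.68331997] 436.77307543243734 -0.03824828276091447
{'t': 0.1, 'joint_pos': array([ 5.91291671e+01,  1.58444484e+01,  8.62869708e+01, -1.33687650e-03,
        7.79622602e+01, -6.93240880e+00]), 'qd': array([-0.04965107,  0.02303253, -0.01421962, -0.14447177,  0.0409414 ,
        0.03388218]), 'effort': array([ 1.30689641e-03, -4.17698336e+01, -2.46406406e+01, -2.62722569e-04,
        5.80759413e-03,  2.72780932e-05]), 'tool_pos': array([0.23309042, 0.52515556, 0.24452864]), 'tool_rot': array([[-9.13983961e-01,  4.05749489e-01, -8.19345489e-04],
       [ 4.05750278e-01,  9.13982882e-01, -1.41508349e-03],
       [ 1.74698351e-04, -1.62581327e-03, -9.99998663e-01]]), 'wrist_force': array([-0.02646691, -0.84443368, -0.03160288]), 'torque': array([-0.00156441,  0.06563613,  0.01726186]), 'grip_force': 0.0, 'finger_gap': 0.9996454949004909}
```

View pics/top1.png

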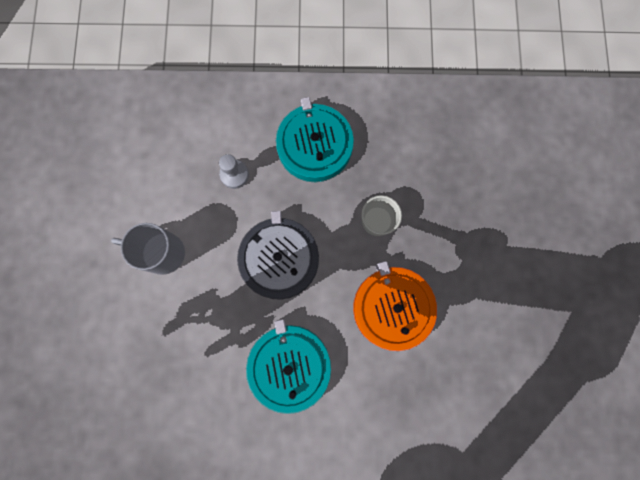

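View pics/scene1.png

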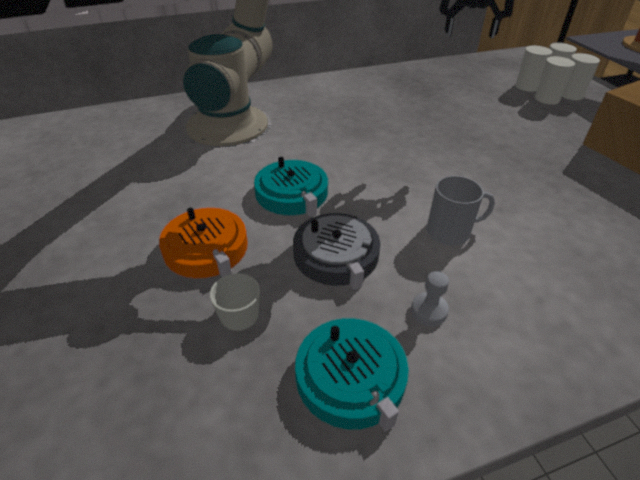

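The dark-steel rinser is at about (278,258) in the top view, with its block at (277,217), nozzle at (278,257), stud at (294,271) and notch at (257,238). The teal and orange ones are look-alikes.

```bash
cat > m.py <<'E'
from h import *
def load(n):
    return dict(np.load(n))
def meas(c,cu,cv_,w=60):
    im=c['pixels']; g=cv2.cvtColor(im,cv2.COLOR_RGB2HSV)
    return im,g
E
python3 - <<'E'
from m import *
c=load('top1.npz'); s=load('scene1.npz')
im=c['pixels'][205:305,225:330]
cv2.imwrite('pics/crop1.png',cv2.resize(im[:,:,::-1],None,fx=5.6,fy=5.6,interpolation=cv2.INTER_NEAREST))
im=s['pixels'][200:295,280:400]
cv2.imwrite('pics/crop2.png',cv2.resize(im[:,:,::-1],None,fx=6,fy=6,interpolation=cv2.INTER_NEAREST))
for n,p,z in (('c',(278,257),.053),('blk',(277,217),.04),('stud',(294,271),.064),('notch',(257,238),.042),('cup',(380,216),.058),('pitcher',(148,247),.1),('tamper',(228,162),.085),('orange',(398,308),.04),('teal',(289,370),.04)): print(n,plane(c,*p,z).round(4))
E
```

```text
c [0.5437 0.0994 0.053 ]
blk [0.6223 0.1043 0.04  ]
stud [0.517  0.0687 0.064 ]
notch [0.5808 0.1409 0.042 ]
cup [ 0.6225 -0.0904  0.058 ]
pitcher [0.5532 0.3227 0.1   ]
tamper [0.7152 0.1931 0.085 ]
orange [ 0.4523 -0.1242  0.04  ]
teal [0.3398 0.0756 0.04  ]
```

View pics/crop1.png

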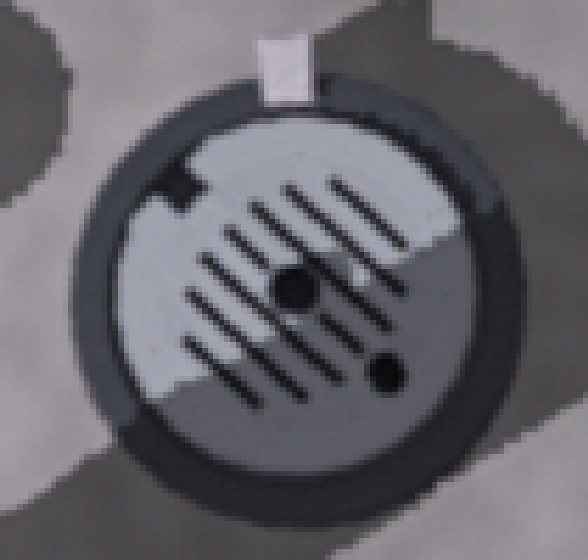

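View pics/crop2.png

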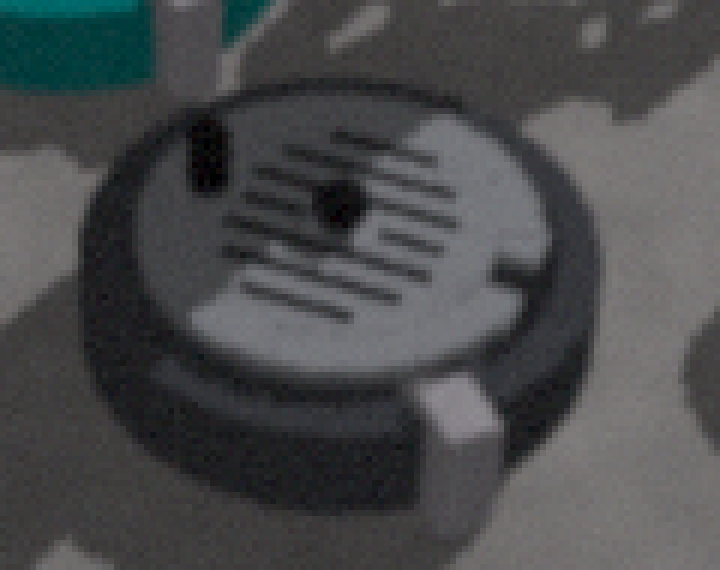

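The crops put the block top at (276.1,217.5), nozzle (277.7,256.6), stud top (294.1,271.4) and notch (257.1,238.4) in the top view. In the scene view the nozzle is at (336.7,232.5), the block at (356.7,268) and the stud top at (314.5,220.3).

```bash
cat >> h.py <<'E'
def go(p,yaw):
    "tool-frame shift to world p, and turn (deg, about tool z) bringing tool x to heading yaw"
    s=status.read_state(); R=np.array(s['tool_rot']); d=R.T@(np.array(p)-s['tool_pos'])
    h=np.degrees(np.arctan2(R[1,0],R[0,0])); print('shift',d.round(4),'turn deg',round((h-yaw+180)%360-180,2),'pos',np.round(s['tool_pos'],4),'head',round(h,2),'F',np.round(s['wrist_force'],2),'t',s['t'])
E
python3 - <<'E'
from m import *
c=load('top1.npz'); s=load('scene1.npz')
def tri(a,b):
    A=[];B=[]
    for cc,p in ((c,a),(s,b)):
        d,o=ray(cc,*p); d/=np.linalg.norm(d); P=np.eye(3)-np.outer(d,d); A.append(P);B.append(P@o)
    return np.linalg.lstsq(np.vstack(A),np.hstack(B),rcond=None)[0]
C=plane(c,277.7,256.6,.053);S=plane(c,294.1,271.4,.064);B=plane(c,276.1,217.5,.04);N=plane(c,257.1,238.4,.042)
for n,a,b in (('C',(277.7,256.6),(336.7,232.5)),('S',(294.1,271.4),(314.5,220.3)),('B',(276.1,217.5),(356.7,268))): print(n,tri(a,b).round(4))
ang=lambda v:np.degrees(np.arctan2(v[1],v[0]))
print(C,S,B,N,'blk',ang(B-C),'stud',ang(C-S),'notch',ang(N-C))
go((.541,.048,.16),139)
E
```

```text
C [0.5448 0.1007 0.052 ]
S [0.5164 0.0693 0.0656]
B [0.6221 0.107  0.0374]
[0.54443818 0.09993988 0.053     ] [0.51626304 0.06850616 0.064     ] [0.62131199 0.10599176 0.04      ] [0.58006944 0.14068281 0.042     ] blk 4.501317999206896 stud 48.129022800734255 notch 48.82904841608778
shift [-0.475 -0.311  0.085] turn deg 17.06 pos [0.2331 0.5252 0.2445] head 156.06 F [-0.03 -0.84 -0.03] t 0.1
```

>>> {"op": "arm_command", "data": {"targets": [[[-0.03,-0.02,0.0],0],[[-0.03,-0.02,0.0],0],[[-0.03,-0.02,0.0],0],[[-0.03,-0.02,0.0],0],[[-0.03,-0.02,0.0],0],[[-0.03,-0.02,0.0],0],[[-0.03,-0.02,0.0],0],[[-0.03,-0.02,0.0],0],[[-0.03,-0.02,0.0],0],[[-0.03,-0.02,0.0],0]], "fingers": 0}}

```text
t: 0.93
tool_pos: [0.4267, 0.2194, 0.2451]
tool_rot: [[-0.914, 0.406, -0.0], [0.406, 0.914, 0.0], [0.0, -0.0, -1.0]]
wrist_force: [0.7, 0.3, 0.8]
finger_gap: 0.001
grip_force: 0.0
```

>>> {"op": "arm_command", "data": {"targets": [[[-0.03,-0.02,0.01],0],[[-0.03,-0.02,0.015],0],[[-0.03,-0.02,0.015],0],[[-0.03,-0.02,0.015],0],[[-0.03,-0.015,0.015],0],[[-0.025,-0.016,0.015],0],[[0,0,0],0.1],[[0,0,0],0.1],[[0,0,0],0.1],[[0,0,0],0]]}}

```text
t: 1.77
tool_pos: [0.541, 0.0482, 0.1596]
tool_rot: [[-0.752, 0.659, -0.001], [0.659, 0.752, 0.0], [0.001, -0.001, -1.0]]
wrist_force: [0.5, 1.2, -0.3]
finger_gap: 0.001
grip_force: 0.0
```

Run:
```python
from h import *
go((.541,.048,.08),139)
c=cam('wrist'); save(c,'w1.png'); np.savez('w1.npz',**c)
for n,p in (('C',(.5444,.0999,.053)),('S',(.5163,.0685,.064)),('N',(.58,.1407,.042)),('B',(.6213,.106,.04))): print(n,np.round(proj(c,p),1))
```

```text
shift [-0.0002 -0.0001  0.0796] turn deg -0.26 pos [0.541  0.0482 0.1596] head 138.74 F [ 0.48  1.2  -0.31] t 1.7667
C [385. 199.]
S [318.5 202.3]
N [463.8 195.3]
B [455.3 269. ]
```

View pics/w1.png

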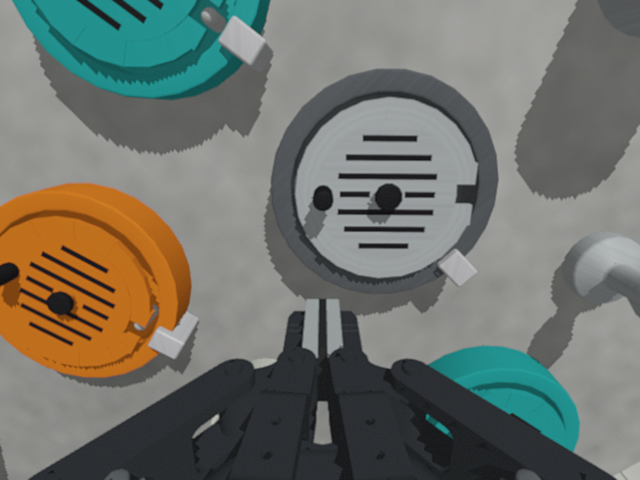

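The wrist view shows the nozzle top at about (388,193), stud (323,192), notch (466,194) and block (458,267). This agrees with the top view to about 2 mm, and the shut fingers are clear on the counter-clockwise side of the stud, so I'm lowering and starting the push.

>>> {"op": "arm_command", "data": {"targets": [[[0,0,0.025],0],[[0,0,0.025],0],[[0,0,0.02],0],[[0,0,0.015],0],[[0,0,0.01],0],[[0.002,0,0],0],[[0.003,0,0],0],[[0.003,0,0],0],[[0.002,0,0],0],[[0,0,0],0]]}}

```text
t: 2.65
tool_pos: [0.5338, 0.0556, 0.0663]
tool_rot: [[-0.754, 0.657, 0.002], [0.657, 0.754, 0.0], [-0.001, 0.001, -1.0]]
wrist_force: [0.4, 0.5, 0.0]
finger_gap: 0.002
grip_force: 0.0
```

>>> {"op": "arm_command", "data": {"targets": [[[0.002,0,0],0],[[0.002,0,0],0],[[0.001,0,0],0],[[0.0021,-0.0008,0],0.05],[[0.0021,-0.0008,0],0.05],[[0.0021,-0.0008,0],0.05],[[0.0021,-0.0008,0],0.05],[[0.0021,-0.0008,0],0.05],[[0.0021,-0.0008,0],0.05],[[0,0,0],0]]}}

```text
t: 3.48
tool_pos: [0.5182, 0.0647, 0.0656]
tool_rot: [[-0.525, 0.851, 0.001], [0.851, 0.525, -0.0], [-0.001, 0.001, -1.0]]
wrist_force: [0.5, 0.3, 0.0]
finger_gap: -0.001
grip_force: 0.2
```

Run:
```python
from h import *
go((.541,.048,.08),94)
c=cam('top'); np.savez('top2.npz',**c)
w=cam('wrist'); np.savez('w2.npz',**w)
a=cv2.resize(c['pixels'][205:305,225:330],None,fx=3.8,fy=3.8,interpolation=cv2.INTER_CUBIC); b=cv2.resize(w['pixels'],(506,380))[:, 106:]
cv2.imwrite('pics/both2.png',np.hstack([a,b])[:,:,::-1]); print(a.shape)
```

```text
shift [-0.0262  0.0106 -0.0144] turn deg 27.65 pos [0.5182 0.0647 0.0656] head 121.65 F [0.47 0.32 0.04] t 3.4833
(380, 399, 3)
```

View pics/both2.png

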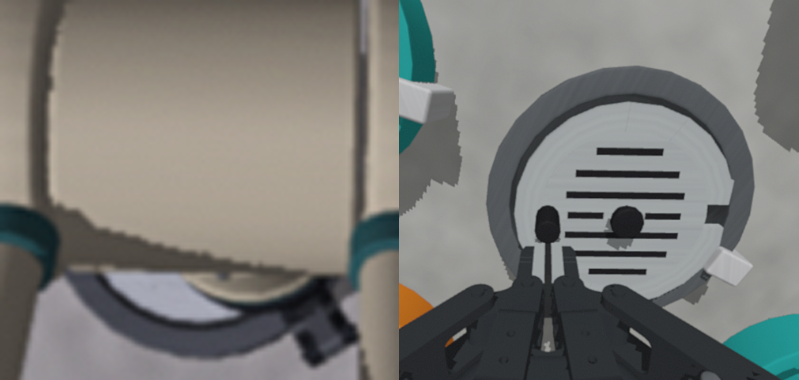

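In the wrist picture, which is the right half, the fingertips are against the stud at about (547,235). The notch is at (717,214) and is turning with the tool towards the block at (730,266). I'll continue along the arc.

>>> {"op": "arm_command", "data": {"targets": [[[0.0021,-0.0008,0],0.05],[[0.0021,-0.0008,0],0.05],[[0.0021,-0.0008,0],0.05],[[0.0021,-0.0008,0],0.05],[[0.0021,-0.0008,0],0.05],[[0.0021,-0.0008,0],0.05],[[0.0021,-0.0008,0],0.05],[[0,0,0],0],[[0,0,0],0],[[0,0,0],0]]}}

```text
t: 4.42
tool_pos: [0.5072, 0.0759, 0.0652]
tool_rot: [[-0.203, 0.979, -0.0], [0.979, 0.203, 0.0], [0.0, -0.0, -1.0]]
wrist_force: [0.2, -0.1, -0.1]
finger_gap: -0.0
grip_force: 0.0
```

Run:
```python
from h import *
go((.541,.048,.08),94.5)
w=cam('wrist'); np.savez('w3.npz',**w)
P=[np.array(proj(w,p)) for p in ((.5444,.0999,.053),(.6213,.106,.04))]; print(P)
x0,y0=250,150
a=cv2.resize(w['pixels'][y0:y0+225,x0:x0+300],None,fx=2.6,fy=2.6,interpolation=cv2.INTER_CUBIC)
cv2.imwrite('pics/w3.png',a[:,:,::-1])
```

```text
shift [-0.0342  0.0275 -0.0148] turn deg 7.21 pos [0.5072 0.0759 0.0652] head 101.71 F [ 0.25 -0.07 -0.09] t 4.4167
[array([420.44668423, 287.58713213]), array([578.54036989, 293.86463186])]
```

View pics/w3.png

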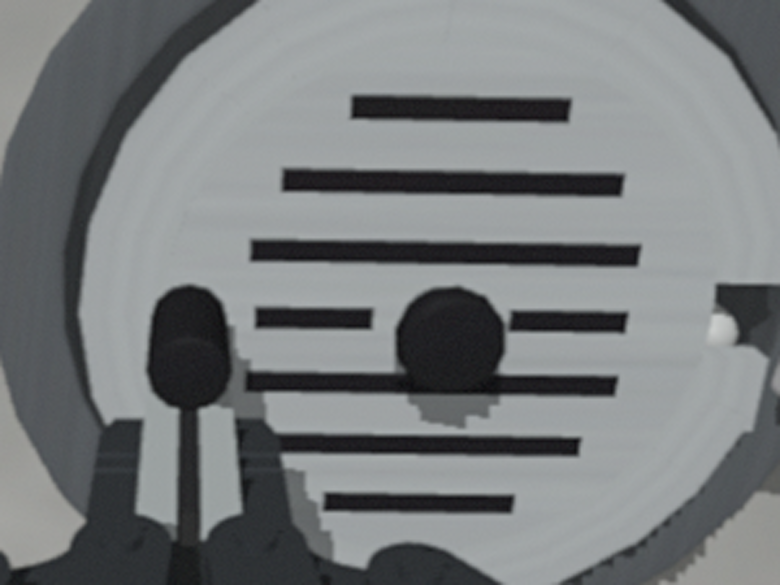

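The white pin tip now shows in the notch at crop (722,330), with notch edges near y≈283 and 355. A few degrees remain, so I'll measure slot and stud direction against block direction.

```bash
cat > ang.py <<'E'
from h import *
def angs(w):
    "block and grille headings (deg) from a wrist image"
    A=lambda v:np.degrees(np.arctan2(v[1],v[0]))
    im=w['pixels'].astype(int); hsv=cv2.cvtColor(w['pixels'],cv2.COLOR_RGB2HSV)
    zb=np.array(proj(w,(.6213,.106,.04))); C0=np.array(proj(w,(.5444,.0999,.053)))
    yy,xx=np.mgrid[:480,:640]
    def blobs(m,minA):
        n,l,st,ce=cv2.connectedComponentsWithStats(m.astype(np.uint8)); return [(st[i,4],ce[i],l==i) for i in range(1,n) if st[i,4]>=minA]
    dark=hsv[...,2]<60
    g=plane; res=[]
    for a,ce,m in blobs(dark,60):
        (cx,cy),(ww,hh),th=cv2.minAreaRect(np.argwhere(m)[:,::-1].astype(np.float32))
        if max(ww,hh)>35 and max(ww,hh)>5*min(ww,hh) and np.hypot(cx-C0[0],cy-C0[1])<110:
            p=np.argwhere(m)[:,::-1].astype(np.float32); vx,vy,x,y=cv2.fitLine(p,cv2.DIST_L2,0,.01,.01).ravel()
            d=plane(w,x+40*vx,y+40*vy,.042)-plane(w,x-40*vx,y-40*vy,.042)
            res.append((round(float(cx)),round(float(cy)),round((A(d)+90)%180-90,2)))
    print('slots',res)
    br=[b for b in blobs(hsv[...,2]>185,80) if np.hypot(*(b[1]-zb))<60]
    for a,ce,m in br: print('bright',a,ce.round(1),'heading',A(plane(w,*ce,.04)-plane(w,*C0,.053)).round(2))
    print('proj C',C0.round(1),'B',zb.round(1))
E
python3 - <<'E'
from m import *; from ang import angs
w=load('w3.npz'); angs(w)
cv2.imwrite('pics/w3b.png',cv2.resize(w['pixels'][200:350,340:640],None,fx=2.6,fy=2.6,interpolation=cv2.INTER_CUBIC)[:,:,::-1])
E
```

```text
slots [(427, 191, np.float64(10.73)), (424, 220, np.float64(10.88)), (421, 247, np.float64(10.79)), (370, 272, np.float64(11.8)), (468, 273, np.float64(10.81)), (410, 343, np.float64(10.41))]
bright 218 [586.2 275.6] heading 11.32
proj C [420.4 287.6] B [578.5 293.9]
```

View pics/w3b.png

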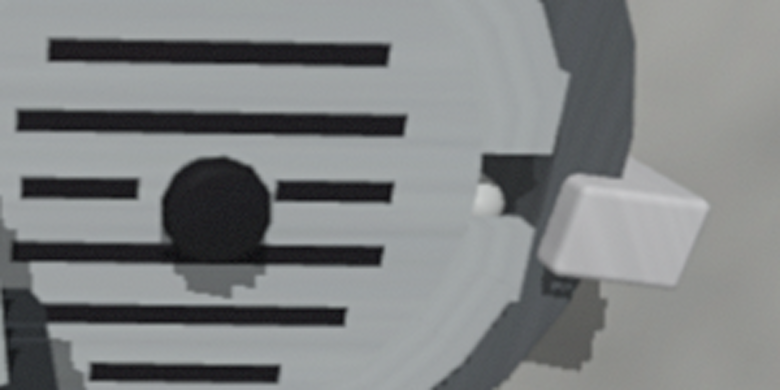

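The block's top-face corners are at crop (580,175), (708,207), (676,286) and (553,258). The centre-line slot halves give the grille centre at crop (207.5,189). The pin tip is at (488,200), below the notch's middle line.

Run:
```python
from m import *
w=load('w3.npz'); f=lambda u,v:(340+u/2.6-.3,200+v/2.6-.3)
A=lambda v:np.degrees(np.arctan2(v[1],v[0]))
C=plane(w,*f(207.5,189),.042); q=[plane(w,*f(*p),.040) for p in ((580,175),(708,207),(676,286),(553,258))]
B=np.mean(q,0); L=plane(w,*f(80,188),.042);R=plane(w,*f(334,191),.042)
print('C',C,'B',B,'dist',np.linalg.norm((B-C)[:2]),'heading',A(B-C),'slot',A(R-L))
print('radial edges',A(q[1]-q[0]),A(q[2]-q[3]),[np.linalg.norm(q[i]-q[i-1]).round(4) for i in range(4)])
print('notch mid heading',A(plane(w,*f(512,(153+219)/2),.042)-C))
P=plane(w,*f(488,200),.0355); print('pin',A(P-C),np.linalg.norm((P-C)[:2]))
print('nozzle proj top/base',proj(w,[C[0],C[1],.053]),proj(w,[C[0],C[1],.042]))
```

```text
C [0.54606389 0.10229321 0.042     ] B [0.6217511  0.10859563 0.04      ] dist 0.0759491539822839 heading 4.75999654181909 slot 10.95196915595924
radial edges -2.555415158743228 -1.896561697546913 [np.float64(0.0159), np.float64(0.0246), np.float64(0.0156), np.float64(0.0241)]
notch mid heading 12.274852236070705
pin 6.185021342197766 0.052184728508159944
nozzle proj top/base [np.float64(425.98680295746396), np.float64(283.17518635695814)] [np.float64(419.5076923076937), np.float64(272.39230769230784)]
```

>>> {"op": "arm_command", "data": {"targets": [[[0.001,-0.0004,0],0.025],[[0.001,-0.0004,0],0.025],[[0.001,-0.0004,0],0.025],[[0.001,-0.0004,0],0.025],[[0,0,0],0],[[0,0,0],0],[[-0.004,0,0],0],[[-0.005,0,0],0],[[-0.005,0,0],0],[[0,0,0],0]]}}

```text
t: 5.3
tool_pos: [0.5066, 0.0647, 0.0653]
tool_rot: [[-0.102, 0.995, 0.0], [0.995, 0.102, -0.0], [-0.0, 0.0, -1.0]]
wrist_force: [0.6, -0.6, 0.1]
finger_gap: -0.004
grip_force: 0.0
```

Run:
```python
from m import *; from ang import angs
go((.541,.048,.08),94.5)
w=cam('wrist'); np.savez('w4.npz',**w); angs(w)
cv2.imwrite('pics/w4.png',cv2.resize(w['pixels'][160:360,380:640],None,fx=3,fy=3,interpolation=cv2.INTER_CUBIC)[:,:,::-1])
```

```text
shift [-0.0201  0.0325 -0.0147] turn deg 1.36 pos [0.5066 0.0647 0.0653] head 95.86 F [ 0.61 -0.6   0.12] t 5.3
slots [(428, 153, np.float64(5.64)), (426, 184, np.float64(5.95)), (423, 212, np.float64(5.91)), (371, 240, np.float64(5.76)), (472, 240, np.float64(5.13)), (416, 290, np.float64(5.77)), (414, 314, np.float64(5.78))]
bright 232 [597.7 226.4] heading 11.27
proj C [423.6 253.2] B [591.3 246.4]
```

View pics/w4.png

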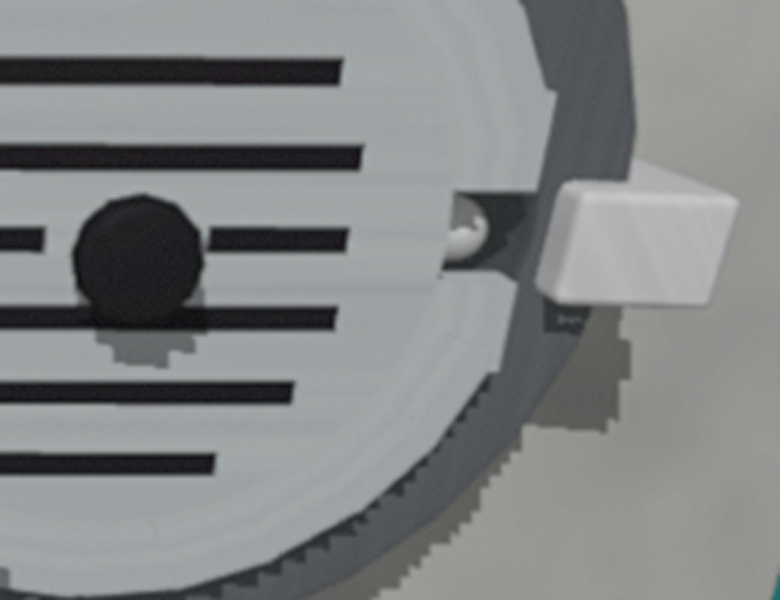

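The pin tip is now well inside the notch: pin spans y≈195–262 at x≈465, with notch edges at y≈191 and 271. The block's top-face corners are at about (572,185), (737,200), (708,305) and (545,300). Next I'll correct for the height parallax.

Run:
```python
from m import *
w=load('w4.npz'); f=lambda u,v:(380+u/3-.33,160+v/3-.33)
A=lambda v:np.degrees(np.arctan2(v[1],v[0]))
L=plane(w,371,240,.042);R=plane(w,472,240,.042);C=(L+R)/2
print('C',C,A(R-L)); q=[plane(w,*f(*p),.040) for p in ((572,185),(737,200),(708,305),(545,300))];B=np.mean(q,0)
print('B',B,np.linalg.norm((B-C)[:2]),A(B-C))
for z,v in ((.0355,235),(.033,229),(.0305,229)):
  P=plane(w,*f(465,v),z); print('pin',z,A(P-C),np.linalg.norm((P-C)[:2]))
print('notch',A(plane(w,*f(495,231),.042)-C))
# where would the pin outline fall for a rinser heading h
for h in (3,4,5,6):
  d=np.array([np.cos(np.radians(h)),np.sin(np.radians(h)),0]);n=np.array([-d[1],d[0],0]);P=np.array([C[0],C[1],0])+.053*d
  pp=lambda p:((np.array(proj(w,p))-[380,160])*3).round(0)
  print(h,'tip',pp(P+[0,0,.0355]),'edges z.0305',pp(P+.005*n+[0,0,.0305]),pp(P-.005*n+[0,0,.0305]),'blk corners',[list(pp(np.array([C[0],C[1],.04])+a*d+b*n)) for a,b in ((.066,.009),(.09,.009),(.09,-.009),(.066,-.009))])
```

```text
C [0.54595431 0.10190721 0.042     ] 5.874027740785337
B [0.62152238 0.10784727 0.04      ] 0.07580117193491463 4.494520029803708
pin 0.0355 4.471221709105677 0.05229286566345227
pin 0.033 4.62717328152699 0.053604733723060335
pin 0.0305 3.8038458907909125 0.05511486898616386
notch 7.510547344688705
3 tip [467. 243.] edges z.0305 [457. 201.] [442. 263.] blk corners [[np.float64(587.0), np.float64(198.0)], [np.float64(749.0), np.float64(206.0)], [np.float64(712.0), np.float64(321.0)], [np.float64(555.0), np.float64(314.0)]]
4 tip [468. 237.] edges z.0305 [458. 195.] [444. 257.] blk corners [[np.float64(588.0), np.float64(190.0)], [np.float64(751.0), np.float64(196.0)], [np.float64(716.0), np.float64(312.0)], [np.float64(558.0), np.float64(307.0)]]
5 tip [469. 231.] edges z.0305 [458. 189.] [446. 252.] blk corners [[np.float64(589.0), np.float64(182.0)], [np.float64(754.0), np.float64(185.0)], [np.float64(720.0), np.float64(302.0)], [np.float64(560.0), np.float64(300.0)]]
6 tip [471. 225.] edges z.0305 [459. 183.] [447. 246.] blk corners [[np.float64(590.0), np.float64(175.0)], [np.float64(755.0), np.float64(174.0)], [np.float64(724.0), np.float64(292.0)], [np.float64(563.0), np.float64(293.0)]]
```

Grille heading is 5.8° and the pin/block is at about 4.1°, so I'll nudge it another 0.03 rad and back off.

>>> {"op": "arm_command", "data": {"targets": [[[0.005,0,0],0],[[0.005,0,0],0],[[0.004,0,0],0],[[0.0006,-0.0002,0],0.015],[[0.0006,-0.0002,0],0.015],[[0,0,0],0],[[0,0,0],0],[[-0.005,0,0],0],[[-0.005,0,0],0],[[-0.004,0,0],0]]}}

```text
t: 6.18
tool_pos: [0.5056, 0.0662, 0.0653]
tool_rot: [[-0.073, 0.997, 0.0], [0.997, 0.073, -0.0], [-0.0, 0.0, -1.0]]
wrist_force: [-0.2, 1.0, -0.1]
finger_gap: 0.001
grip_force: 0.0
```

Run:
```python
from m import *; from ang import angs
w=cam('wrist'); np.savez('w5.npz',**w); angs(w)
C=np.array([.5460,.1020]); d=np.radians(4.1); p=C+.036*np.array([np.sin(d),-np.cos(d)]); print(p)
go((*p,.075),94.1)
```

```text
slots [(429, 155, np.float64(3.42)), (426, 185, np.float64(3.44)), (423, 213, np.float64(3.49)), (371, 240, np.float64(4.1)), (472, 241, np.float64(3.33)), (414, 292, np.float64(3.58)), (412, 315, np.float64(3.41))]
bright 243 [597.3 222.4] heading 11.15
proj C [423.4 254. ] B [592.2 242.2]
[0.54857391 0.06609213]
shift [-0.0026  0.0428 -0.0097] turn deg 0.05 pos [0.5057 0.0656 0.0653] head 94.15 F [ 0.49 -0.2   0.54] t 6.2333
```

>>> {"op": "arm_command", "data": {"targets": [[[0,0.01,0],0],[[0,0.015,0],0],[[0,0.015,0],0],[[-0.002,0.003,0],0],[[0,0,0.005],0],[[0,0,0.003],0],[[0,0,0.001],0],[[0,0,0.001],0],[[0,0,0.001],0],[[0,0,0],0]]}}

```text
t: 7.07
tool_pos: [0.5476, 0.0679, 0.0544]
tool_rot: [[-0.073, 0.997, -0.001], [0.997, 0.073, -0.0], [-0.0, -0.001, -1.0]]
wrist_force: [-0.5, -0.8, 2.5]
finger_gap: 0.001
grip_force: 1.6
```

>>> {"op": "arm_command", "data": {"targets": [[[0,0,0.001],0],[[0,0,0.001],0],[[0,0,0],0],[[0,0,0],0],[[0,0,0],0],[[0,0,0],0],[[0,0,0],0],[[0,0,0],0],[[0,0,0],0],[[0,0,0],0]]}}

```text
t: 7.9
tool_pos: [0.5485, 0.068, 0.0522]
tool_rot: [[-0.073, 0.997, -0.0], [0.997, 0.073, 0.0], [0.0, -0.0, -1.0]]
wrist_force: [-2.6, -0.6, 2.9]
finger_gap: -0.0
grip_force: 1.5
```

It's going down at about 3 N, so the notch is on the pin. I'll keep pressing to the bottom.

>>> {"op": "arm_command", "data": {"targets": [[[0,0,0.001],0],[[0,0,0.001],0],[[0,0,0.001],0],[[0,0,0.001],0],[[0,0,0],0],[[0,0,0],0],[[0,0,0],0],[[0,0,0],0],[[0,0,0],0],[[0,0,0],0]]}}

```text
t: 8.73
tool_pos: [0.5486, 0.068, 0.0482]
tool_rot: [[-0.073, 0.997, 0.0], [0.997, 0.073, 0.0], [0.0, 0.0, -1.0]]
wrist_force: [-0.3, 0.2, 2.6]
finger_gap: 0.0
grip_force: 0.9
```

>>> {"op": "arm_command", "data": {"targets": [[[0,0,0.0005],0],[[0,0,0.0005],0],[[0,0,0.0005],0],[[0,0,0.0005],0],[[0,0,0],0],[[0,0,0],0],[[0,0,0],0],[[0,0,0],0],[[0,0,0],0],[[0,0,0],0]]}}

```text
t: 9.57
tool_pos: [0.549, 0.068, 0.0475]
tool_rot: [[-0.073, 0.997, 0.002], [0.997, 0.073, 0.0], [0.0, 0.002, -1.0]]
wrist_force: [-2.3, -0.5, 10.0]
finger_gap: -0.003
grip_force: 5.1
```

It has hit the stop, with force rising to 10 N at tip z≈0.034. One firmer press, then lift away.

>>> {"op": "arm_command", "data": {"targets": [[[0,0,0.0007],0],[[0,0,0.0007],0],[[0,0,0],0],[[0,0,0],0],[[0,0,0],0],[[0,0,0],0],[[0,0,0],0],[[0,0,0],0],[[0,0,0],0],[[0,0,0],0]]}}

```text
t: 10.4
tool_pos: [0.5491, 0.0679, 0.0472]
tool_rot: [[-0.073, 0.997, 0.002], [0.997, 0.073, 0.0], [-0.0, 0.002, -1.0]]
wrist_force: [-4.5, 0.4, 17.5]
finger_gap: 0.0
grip_force: 8.5
```

>>> {"op": "arm_command", "data": {"targets": [[[0,0,-0.002],0],[[0,0,-0.004],0],[[0,0,-0.01],0],[[0,0,-0.02],0],[[0,0,-0.02],0],[[0,0,-0.02],0],[[0,0,-0.02],0],[[0,0,-0.02],0],[[-0.02,0,-0.01],0],[[0,0,0],0]]}}

```text
t: 11.23
tool_pos: [0.5523, 0.046, 0.1741]
tool_rot: [[-0.072, 0.997, 0.007], [0.997, 0.072, -0.002], [-0.003, 0.007, -1.0]]
wrist_force: [1.1, -0.3, -0.4]
finger_gap: -0.002
grip_force: 0.0
```

Run:
```python
from m import *
go((.541,.048,.2),94.5)
w=cam('wrist'); s=cam('scene')
a=cv2.resize(w['pixels'],(500,375)); b=cv2.resize(s['pixels'][195:295,280:360],(300,375),interpolation=cv2.INTER_CUBIC)
cv2.imwrite('pics/end.png',np.hstack([a,b])[:,:,::-1])
s0=load('scene1.npz'); d=np.abs(s['pixels'].astype(int)-s0['pixels']).sum(2)
# heights from depth: points on grille and rim
def world(c,u,v):
    dr,o=ray(c,u,v); zc=float(c['z_map'][int(v),int(u)]); return o+dr*zc
C=np.array([.546,.102])
for nm,r in (('grille',.05),('rim',.070)):
    z=[]
    for t in np.radians(np.arange(30,340,10)):
        u,v=proj(w,(C[0]+r*np.cos(t),C[1]+r*np.sin(t),.034))
        if 0<=u<640 and 0<=v<300: z.append(world(w,u,v)[2])
    print(nm,len(z),np.median(z).round(4))
```

```text
shift [ 0.0028 -0.011  -0.026 ] turn deg -0.35 pos [0.5523 0.046  0.1741] head 94.15 F [ 1.05 -0.33 -0.39] t 11.2333
grille 31 0.0339
rim 31 0.0342
```

View pics/end.png

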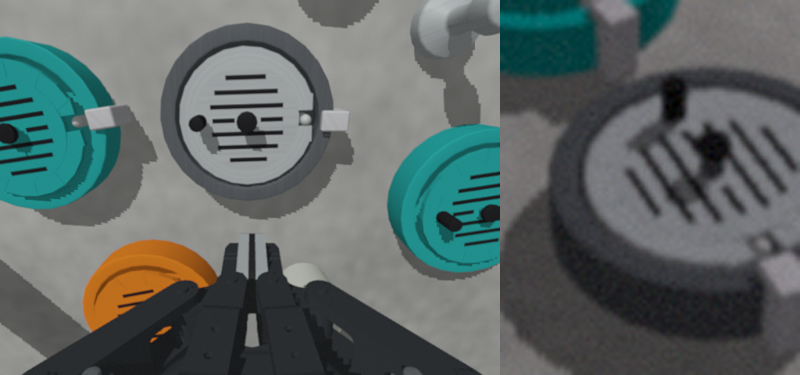

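The pin stands centred in the notch at (306,119), beside the block at (335,120). Depth puts the grille top at 33.9 mm and the rim at 34.2 mm, so the grille is flush. The hand is clear, so I'm handing in.

```bash
python3 -c "
from workcell import job; print(job.close_job())"
```

```text
the job is handed in; nothing more can be done
None
```

The grille was turned clockwise by its stud until the notch met the pin, then pressed fully home: depth reads its top at 33.9 mm against 34.2 mm for the rim. The hand was taken clear, nothing else was touched, and the job was handed in at about 11 s.

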